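Fetch the green paint jar from behind the tall bottles

ROBOT

A 7-joint arm with a two-finger parallel gripper is mounted at the origin on the work surface. World frame = base frame: x ahead of the robot, y to its left, z up, the work surface at z = 0. Lengths are in mm, angles in rad, forces in N, time in s.
With the tool pointing down it reaches from about 400 to 900 mm from the base axis. Payload 5.5 kg.
Tool frame: the origin (TCP) lies at the very end of the fingers, on their centre line; the grasp point (between the pads) lies 19 mm behind it (arm.grasp_offset is the distance from the TCP to the grasp point, in mm); z points along the fingers, y is the line along which they close (so a half turn about z gives the same grasp; the last joint's range is limited). The gripper opens to 85 mm and grips with 20 to 120 N. Pads are 22 mm wide; open, the fingers measure 114 mm over their backs; the gripper's body (76 mm by 85 mm) begins 54 mm behind the grasp point. The pads swing forward as they close: fully open they stand 13 mm farther back than shut.
Start: joints at [-0.903, 0.501, -0.427, 1.55, 0.221, 1.138, -0.21], TCP at [255.956, 597.483, 231.31] pointing down, gripper open.
Joint ranges: [-2.88, 2.88], [-0.31, 2.03], [-1.54, 1.56], [0.2, 2.42], [-1.41, 4.55], [0.19, 2.02], [-2.57, 2.57]. Speed limits (rad/s): [2.57, 2.57, 3.14, 3.14, 3.14, 3.14, 3.14].

INTERFACE

Orientations are given as [roll, pitch, yaw] about the fixed x, y, z axes, in that order (R = Rz(yaw) Ry(pitch) Rx(roll)).
In Python, from bench import arm gives the robot as it stands. Calls block until the motion is done:
- arm.move_ptp(position, orientation): joint-space move of the TCP to a pose.
- arm.move_straight(position, rotation=None, speed=150): straight line of the TCP; rotation=None keeps the orientation; speed is the mean speed in mm/s.
- arm.move_j(angles): joint-space move.
- arm.release() and arm.close_gripper(): open the fingers fully, or close them until they stop; the grip force is fixed at half the most.
- arm.dwell(seconds).
- arm.inverse_kinematics(position, orientation): joint angles nearest the present ones, or None.
- arm.state(): the state.
- arm.read_camera(name): name is "side" or "top"; returns (picture, depth): 420x560x3 uint8, red, green, blue; 420x560 float32, mm along the optical axis (not along the pixel's ray), 0 where there is no reading.
- arm.camera_model(name): a dict with "K" (3x3 intrinsics, pixels), "extrinsics" (4x4, takes a point from camera to world coordinates). Camera axes: x right, y down, z forward; pixel columns grow to the right and rows downward; lengths in mm; the calibration is good to about 2 mm. A picture is of the moment at which its call begins. camera_model takes no time and is no camera call.
A pose or a line that the arm cannot do raises arm.IKError and nothing moves.
- arm.close_job(): hands the job in; it is judged then, once.
The state is a dict: "time": time; "qpos": joint angles; "qd": joint speeds; "effort": joint torques, N m; "tool_pos": TCP position; "tcp_rot": TCP orientation; "ft_force": force on the tool from outside, world axes, zero at the start; "moment": the same for the moment, N m; "finger_gap": finger opening in mm; "gripper_force": force on a finger pad.
Only numpy, scipy, OpenCV 4.12 (cv2) and the standard library are available. Lean on these libraries where they do the work, as an engineer would, in place of code of your own. Each camera call takes 0.05 s, during which the arm holds its last target. There are 200 camera calls.

TASK

Lift the three tall paint bottles out of the carton and stand them all on the steel side tray; then take out the short green jar they were hiding and stand it on the white disc on the work mat, fully on the disc. Only then put the bottles back in the carton, each standing fully on the tile of its own colour, and never tip a bottle or the jar over.

Things in the scene. Friction and masses are not known exactly. Their poses are not given: they have to be found in the camera images.
- carton: Open cardboard carton, fixed, 235 (its x) x 250 (its y) x 36 mm high, walls and floor 4 mm. Origin: centre of its underside, on the table; +x points away from the robot. Tiles at (x, y) = (-58, 0), (12, 66), (12, -66) mm, colours shuffled; jar near (12, 0). A tape roll and a small tin, both under 27 mm high and not part of the job, lie near (79, 62) and (79, -62) mm.
- jar: The wanted jar: short green paint jar with green lid, upright, loose, 48 mm diameter, 52 mm high, about 120 g. Origin: centre of its underside, z up. It starts on the carton's floor (4 mm above the table). It can be gripped over its whole height, but while the tall bottles stand close round it a gripper has no room to reach down.
- bottle_red: Tall red paint bottle with red cap and a white label, loose, 131 mm high, about 130 g, body 42 mm diameter up to 80 mm, then a shoulder and a 22 mm neck, cap 30 mm diameter from 105 to 130 mm height. Origin: centre of its underside, z up. It starts upright on the red tile. Grip it by the cap, from above.
- bottle_blue: Tall blue paint bottle with blue cap and a white label, loose, 131 mm high, about 130 g, body 42 mm diameter up to 80 mm, then a shoulder and a 22 mm neck, cap 30 mm diameter from 105 to 130 mm height. Origin: centre of its underside, z up. It starts upright on the blue tile. Grip it by the cap, from above.
- bottle_yellow: Tall yellow paint bottle with yellow cap and a white label, loose, 131 mm high, about 130 g, body 42 mm diameter up to 80 mm, then a shoulder and a 22 mm neck, cap 30 mm diameter from 105 to 130 mm height. Origin: centre of its underside, z up. It starts upright on the yellow tile. Grip it by the cap, from above.
- tile_red: Flat square red colour tile, 60 x 60 x 3 mm, fixed on the carton's floor (underside 4 mm above the table); the place of the red bottle. Origin: centre of its underside; sides along the carton's x and y.
- tile_blue: Flat square blue colour tile, 60 x 60 x 3 mm, fixed on the carton's floor (underside 4 mm above the table); the place of the blue bottle. Origin: centre of its underside; sides along the carton's x and y.
- tile_yellow: Flat square yellow colour tile, 60 x 60 x 3 mm, fixed on the carton's floor (underside 4 mm above the table); the place of the yellow bottle. Origin: centre of its underside; sides along the carton's x and y.
- tray: Empty steel side tray, fixed, 150 (its x) x 250 (its y) mm, rim 18 mm high, walls and floor 4 mm thick; on the left or the right of the carton. Origin: centre of its underside, on the table. It has room for three bottles side by side along its y, 70 mm apart.
- mat: Dark flat work mat, fixed, 180 (its x) x 220 (its y) x 4 mm, on the other side of the carton from the tray, with a white paper disc of 76 mm diameter at its centre (flush). Origin: centre of its underside, on the table, below the disc's centre. A paintbrush, 8 mm high and not part of the job, lies along the mat's y at about x = +65 mm.
Not all that is in view belongs to the job. What is shaped like the bottle_yellow but turquoise is not meant.

How it is judged:
By the outcome, as a careful person would: the job done as asked, in the order asked, and still so for the second after the job is handed in, with the robot touching nothing.
It also fails if it takes over 141 s, if anything falls off the work surface, if the arm or the gripper's body presses on something with over 40 N, if the wrist force passes 120 N, or if a joint passes its speed limit or range.

## Working session

There is one attempt and no reset: what is moved stays moved. The work goes in short steps, each a Python script; the robot and the scene stay as the last script left them, time stands still between calls to the robot, and variables do not carry over. Pictures are saved under pics/ and viewed, at most 14 in all, crops included, and the job is handed in when it is done.

```bash
mkdir -p pics
python3 - <<'E'
from bench import arm
import cv2,numpy as np
for n in("top","side"):
    p,d=arm.read_camera(n); cv2.imwrite(f"pics/{n}0.png",p[:,:,::-1]); np.savez(f"{n}0.npz",p=p,d=d)
    m=arm.camera_model(n); print(n,np.round(m["K"],1).tolist(),np.round(m["extrinsics"],3).tolist())
print(arm.state())
E
```

```text
top [[521.5, 0.0, 276.3], [0.0, 521.5, 210.3], [0.0, 0.0, 1.0]] [[-0.02, -0.996, 0.089, 464.18], [-1.0, 0.019, -0.01, 5.778], [0.009, -0.09, -0.996, 1249.111], [0.0, 0.0, 0.0, 1.0]]
side [[498.8, 0.0, 286.2], [0.0, 498.8, 212.1], [0.0, 0.0, 1.0]] [[-0.999, -0.03, 0.027, 528.123], [-0.04, 0.726, -0.687, 740.896], [0.001, -0.687, -0.726, 824.8], [0.0, 0.0, 0.0, 1.0]]
{'time': 0.1, 'qpos': array([-0.90277521,  0.50178233, -0.42680728,  1.55137081,  0.22081128,
        1.13834272, -0.21026021]), 'qd': array([ 0.00057571, -0.00127159, -0.0020273 , -0.00397463, -0.00145513,
       -0.00025956, -0.00190385]), 'effort': array([-1.19073238e-02, -5.70805478e+01, -5.83928570e+00, -2.81746906e+01,
        1.03906132e-02,  5.56275525e-03, -8.26972666e-06]), 'tool_pos': array([255.78771391, 596.84130986, 230.334821  ]), 'tcp_rot': array([-3.13974822e+00, -4.66697489e-05,  2.73686922e+00]), 'ft_force': array([-0.30296487, -0.42694083,  0.08437059]), 'moment': array([0.08208927, 0.04153781, 0.01568668]), 'gripper_force': 0.0, 'finger_gap': 85.58239629955773}
```

View pics/top0.png

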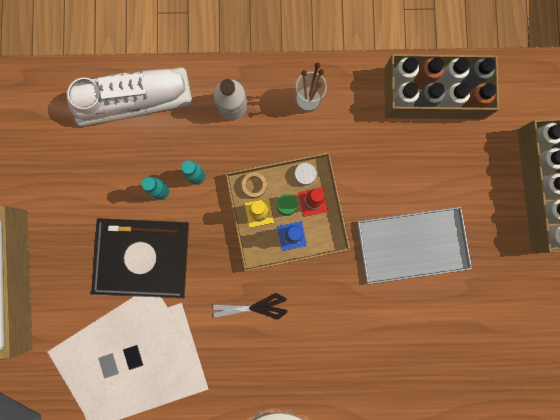

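View pics/side0.png

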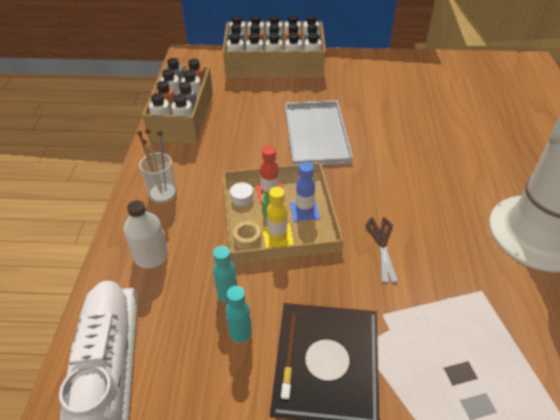

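The top view shows the yellow cap at (259,209), red at (317,196), blue at (295,233) and the green jar at (288,205). The disc is at (140,258) and the tray around (414,245). Possible mix-ups are the turquoise bottles at (192,170) and (155,186), the grey bottle at (230,98), the boxed bottles, and the white tin at (305,173). I choose the three coloured bottles inside the carton and the green lid between them.

```bash
cat > look.py <<'E'
import cv2,numpy as np
from bench import arm
def ray(n,uv):
    m=arm.camera_model(n);T=np.array(m["extrinsics"]);K=np.array(m["K"])
    d=T[:3,:3]@np.linalg.solve(K,[uv[0],uv[1],1.]);return T[:3,3],d
def onz(n,uv,z):
    o,d=ray(n,uv);return o+d*(z-o[2])/d[2]
def pt(n,uv,z):
    o,d=ray(n,uv);return o+d*z
def tri(a,b):
    (o1,d1),(o2,d2)=ray("top",a),ray("side",b)
    s=np.linalg.lstsq(np.c_[d1,-d2],o2-o1,rcond=None)[0]
    p,q=o1+d1*s[0],o2+d2*s[1];return (p+q)/2,np.linalg.norm(p-q)
E
python3 - <<'E'
import cv2,numpy as np
t=np.load("top0.npz");s=np.load("side0.npz")
a=cv2.resize(t["p"][145:280,215:355],None,fx=4,fy=4,interpolation=cv2.INTER_CUBIC)
cv2.imwrite("pics/cropt.png",a[:,:,::-1])
b=cv2.resize(s["p"][140:270,215:350],None,fx=4,fy=4,interpolation=cv2.INTER_CUBIC)
cv2.imwrite("pics/crops.png",b[:,:,::-1])
E
```

```text
(no output)
```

View pics/cropt.png

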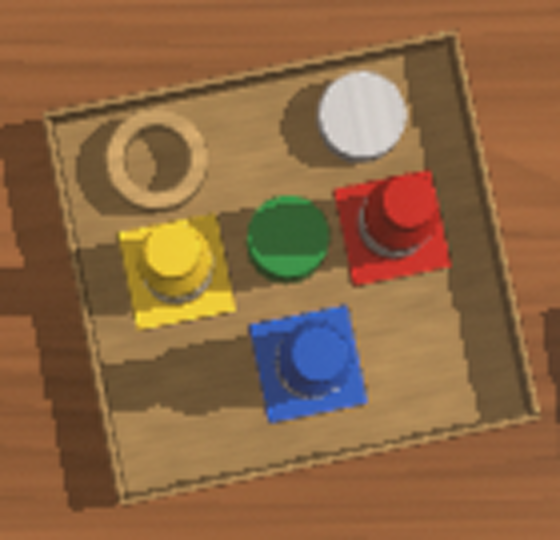

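View pics/crops.png

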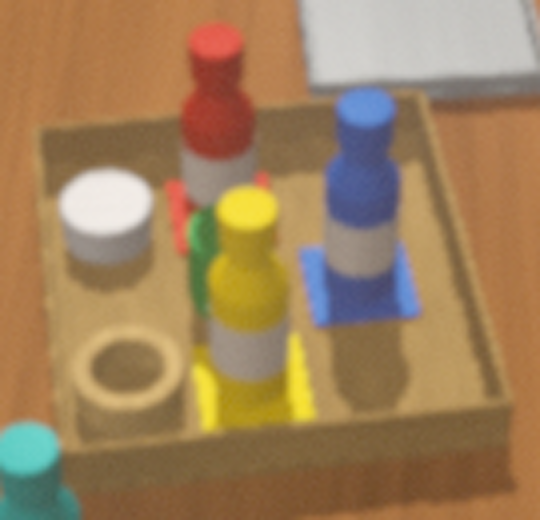

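The crops show the same choice clearly. In the top crop, cap tops are yellow (174,248), red (408,202) and blue (322,353), with the jar lid at (289,236). In the side crop, cap tops are yellow (248,208), red (216,43) and blue (366,107). Next I triangulate and fit the carton, tiles, tray and disc.

Run:
```python
from look import *
np.set_printoptions(precision=1,suppress=True)
t=np.load("top0.npz");s=np.load("side0.npz")
T=lambda x,y:(215+(x+.5)/4-.5,145+(y+.5)/4-.5)
S=lambda x,y:(215+(x+.5)/4-.5,140+(y+.5)/4-.5)
def dep(n,uv,im): 
    u,v=np.round(uv).astype(int);return pt(n,uv,np.median(im["d"][v-1:v+2,u-1:u+2]))
for n,a,b in(("yel",T(174,248),S(248,208)),("red",T(408,202),S(216,43)),("blu",T(322,353),S(366,107))):
    p,e=tri(a,b);print(n,"tri",p,"gap",e,"depth top",dep("top",a,t),"side",dep("side",b,s))
print("jar depth",dep("top",T(289,236),t), onz("top",T(289,236),56))
def rect(n,px,z):
    P=np.array([onz(n,q,z) for q in px])[:,:2]; c=P.mean(0); e=np.roll(P,-1,0)-P
    print(n,"c",c,"len",np.linalg.norm(e,axis=1),"yaw",np.degrees(np.arctan2(e[:,1],e[:,0])));return c
rect("top",[T(*q) for q in[(45,116),(455,33),(540,412),(122,503)]],36)
rect("side",[S(*q) for q in[(40,130),(425,95),(508,403),(60,452)]],36)
for q in([(119,234),(215,214),(235,309),(139,328)],[(334,187),(430,170),(450,265),(353,285)],[(249,325),(347,305),(367,401),(270,422)]):rect("top",[T(*x) for x in q],7)
print("floor depth",dep("top",T(200,450),t),dep("top",T(330,312),t))
print("tray");rect("top",[(358,221),(462,208),(470,269),(368,283)],18)
rect("side",[(285,103),(340,101),(350,160),(294,164)],18)
print("tray floor",dep("top",(414,246),t),dep("side",(317,133),s))
for n,im,(u,v) in(("top",t,(140,258)),("side",s,(327,359))):
    g=np.zeros((420,560),np.uint8);g[v-30:v+30,u-30:u+30]=(im["p"][v-30:v+30,u-30:u+30].min(2)>120)
    c=max(cv2.findContours(g,0,1)[0],key=cv2.contourArea);(x,y),ax,_=cv2.fitEllipse(c)
    print("disc",n,x,y,ax,onz(n,(x,y),4),dep(n,(x,y),im))
```

```text
yel tri [573.9  33.  134.4] gap 1.930844462490004 depth top [572.8  33.  135.5] side [574.7  36.  137.5]
red tri [597.2 -93.3 134.6] gap 3.4623504909716076 depth top [595.1 -93.  137.1] side [598.8 -92.  135.9]
blu tri [516.2 -45.2 134.1] gap 2.31892897147703 depth top [515.  -45.  136.4] side [517.4 -43.1 136.1]
jar depth [586.3 -31.2  55.7] [586.3 -31.2  56. ]
top c [571.7 -32.5] len [246.5 228.2 248.  230.5] yaw [ -79.5 -169.1  101.1   10.5]
side c [573.7 -28.8] len [230.4 243.4 231.2 244.4] yaw [-169.8   99.7   10.4  -80.5]
top c [571.4  34.6] len [58.7 58.3 58.3 57.6] yaw [ -79.2 -169.2  100.1   11.1]
top c [595.8 -94.4] len [58.7 58.4 59.4 60. ] yaw [ -81.  -169.7  100.6    9.6]
top c [515.  -42.6] len [59.7 58.4 59.  59. ] yaw [ -79.5 -169.6  101.1   11.1]
floor depth [464.8  22.8   3.4] [545.4 -56.3   5.4]
tray
top c [ 486.1 -331.9] len [250.1 144.9 243.2 147.2] yaw [ -84.  -175.5   96.6    7.2]
side c [ 488.7 -323.5] len [155.5 254.5 139.4 260.5] yaw [-174.    93.6    8.5  -82.7]
tray floor [ 484.2 -334.6    2.8] [ 488.1 -330.2    3. ]
disc top 139.66848754882812 257.5894470214844 (30.779417037963867, 31.595796585083008) [469.5 319.2   4. ] [469.5 319.4   2.9]
disc side 326.918212890625 359.5264587402344 (39.79037094116211, 43.763851165771484) [472.  320.8   4. ] [472.  320.9   4.2]
```

```bash
cat > act.py <<'E'
from bench import arm
import numpy as np
CY,TY=np.radians(100.5),np.radians(97)   # fingers close along carton x / tray x
cart=dict(red=(596.2,-93.8),blue=(515.5,-42.3),yellow=(572,35))
cap=dict(red=(596.8,-93.2),blue=(515.8,-44.8),yellow=(573.6,33.5))
tray=dict(red=(495.5,-399.5),blue=(487,-330),yellow=(478.5,-260.5))
GZ=105-7      # TCP above a bottle's underside while gripping the cap
HI=GZ+100
rot=lambda y:[np.pi,0,y]
def over(xy,yaw,z=HI,speed=250): arm.move_straight([*xy,z],rot(yaw),speed=speed)
def say(m):
    s=arm.state();print(m,"t",round(s["time"],1),np.round(s["tool_pos"],1),"gap",round(s["finger_gap"],1),"F",np.round(s["ft_force"],1),"grip",round(s["gripper_force"],1))
def pick(xy,yaw,z,hi=HI):
    over(xy,yaw,hi+25); arm.move_straight([*xy,z],speed=100); arm.close_gripper(); say("grip")
    arm.move_straight([*xy,hi],speed=100); say("lift")
def place(xy,yaw,z,hi=HI):
    over(xy,yaw,hi,200); arm.move_straight([*xy,z+5],speed=100)
    f0=arm.state()["ft_force"][2]
    for k in range(9):                    # feel for the support
        arm.move_straight([*xy,z+4-k],speed=25)
        if arm.state()["ft_force"][2]-f0>3: break
    say("down"); arm.release(); arm.dwell(.2); arm.move_straight([*xy,hi+25],speed=150)
E
python3 - <<'E'
from act import *
for n,P in(("cap",cap),("tray",tray)):
    for k,p in P.items():
        for y in(TY,TY-np.pi):
            q=arm.inverse_kinematics([*p,GZ+7],rot(y));print(n,k,None if q is None else np.round(q,2))
arm.move_ptp([*cap["red"],HI+40],rot(CY)); say("above")
pick(cap["red"],CY,GZ+7)
place(tray["red"],TY,GZ+4); say("done")
from look import *
for n in("top","side"):cv2.imwrite(f"pics/{n}1.png",arm.read_camera(n)[0][:,:,::-1])
E
```

```text
cap red [ 0.02  0.53  0.11  1.78 -0.08  0.83  0.3 ]
cap red [-0.72  1.05  1.35  1.81 -1.1   1.27 -2.06]
cap blue [-0.03  0.41  0.08  2.   -0.04  0.74  0.2 ]
cap blue [-0.9   0.92  1.35  2.02 -1.03  1.14 -2.09]
cap yellow [-0.12  0.49  0.01  1.86 -0.01  0.8   0.02]
cap yellow [-0.97  1.01  1.35  1.88 -1.08  1.23 -2.26]
tray red [ 0.21  0.66  0.6   1.71 -0.45  0.92  1.11]
tray red [-0.09  0.91  1.13  1.72 -0.91  1.13 -1.69]
tray blue [ 0.15  0.56  0.52  1.84 -0.36  0.84  0.98]
tray blue [-0.22  0.83  1.13  1.85 -0.87  1.06 -1.76]
tray yellow [ 0.11  0.47  0.43  1.94 -0.27  0.78  0.81]
tray yellow [-0.37  0.76  1.13  1.96 -0.84  1.   -1.85]
above t 2.8 [597.1 -91.6 237.9] gap 85.4 F [ 0.5  0.5 -0.1] grip 0.0
grip t 5.0 [597.2 -93.3 105.4] gap 28.6 F [0.4 0.3 3.1] grip 59.5
lift t 6.0 [596.2 -93.1 197.2] gap 28.3 F [-0.1 -1.1 -0.9] grip 59.2
down t 10.4 [ 495.9 -400.   102.4] gap 28.3 F [-1.6  1.5  8.8] grip 60.2
done t 12.1 [ 494.9 -398.9  221.9] gap 85.2 F [ 0.   0.5 -0.1] grip 0.0
```

View pics/side1.png

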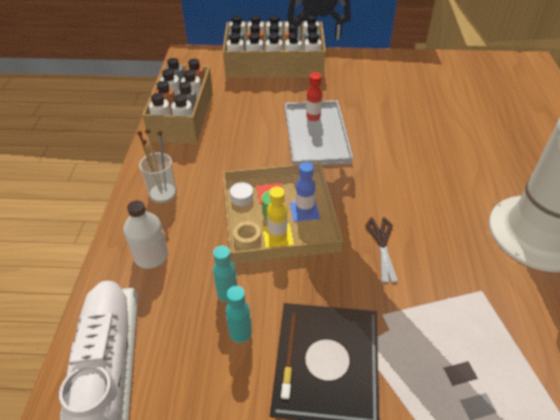

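Red stands upright in the far part of the tray, cap at (315,78) and base near (314,118). I go on with blue and yellow.

Run:
```python
from act import *
for k in("blue","yellow"):
    pick(cap[k],CY,GZ+7); place(tray[k],TY,GZ+4)
over((572.5,-31),CY,300); say("done")
from look import *
import cv2
a,b=arm.read_camera("top"),arm.read_camera("side")
np.savez("top2.npz",p=a[0],d=a[1]);np.savez("side2.npz",p=b[0],d=b[1])
t=cv2.resize(a[0][145:280,205:480],None,fx=2,fy=2);s=cv2.resize(b[0][90:270,215:365],None,fx=2,fy=2)
im=np.zeros((t.shape[0]+s.shape[0],max(t.shape[1],s.shape[1]),3),np.uint8);im[:t.shape[0],:t.shape[1]]=t;im[t.shape[0]:,:s.shape[1]]=s
im=im[:600];cv2.imwrite("pics/two2.png",im[:,:,::-1])
```

```text
grip t 15.7 [516.2 -44.8 105.4] gap 28.4 F [-1.4 -0.2  4.7] grip 59.4
lift t 16.8 [515.2 -44.8 197.3] gap 28.7 F [ 0.  -0.6 -2.2] grip 59.2
down t 20.7 [ 487.2 -330.2  102.5] gap 28.6 F [-0.4  0.3  3.4] grip 59.5
grip t 25.9 [573.9  33.5 105.4] gap 28.5 F [-0.1  0.   4.5] grip 58.9
lift t 27.0 [573.   33.5 197.2] gap 28.7 F [ 0.5 -0.3 -1.7] grip 59.2
down t 31.0 [ 478.7 -260.7  102.4] gap 28.4 F [-1.   0.8  2.6] grip 59.5
done t 34.0 [571.7 -33.  299.3] gap 85.5 F [ 0.2 -0.8  0.1] grip 0.0
```

View pics/two2.png

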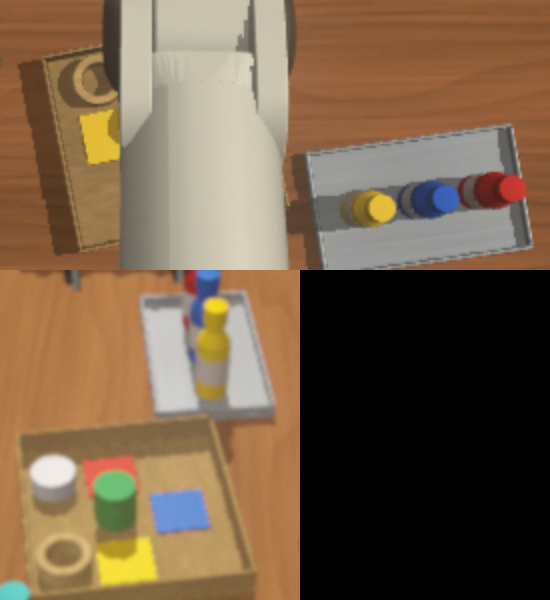

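All three bottles stand upright in the tray, and the jar is open to reach: the side crop puts its lid at (115,484), full-image pixel (272.4,197). I triangulate the lid, then move the jar.

Run:
```python
from look import *
from act import *
p,e=tri((287.1,203.9),(272.3,196.8));print("jar",np.round(p,1),round(e,1))
assert abs(p[2]-56)<6 and e<6
jar=(p[0]*.5+586.3*.5,p[1]*.5-31.2*.5)
disc=(470.7,320)
pick(jar,CY,20,120)
place(disc,CY,20,120)
over(disc,CY,200); arm.move_straight([480,60,230],speed=250); say("done")
a,b=arm.read_camera("top")[0],arm.read_camera("side")[0]
t=cv2.resize(a[210:305,85:195],None,fx=4,fy=4);s=cv2.resize(b[300:420,270:385],None,fx=3,fy=3)
im=np.zeros((380,790,3),np.uint8);im[:380,:440]=t;im[:360,440:785]=s
cv2.imwrite("pics/jar3.png",im[:,:,::-1])
```

```text
jar [587.3 -31.8  54.9] 3.1
grip t 36.7 [587.3 -31.5  20.7] gap 46.6 F [-1.5  0.9  5.8] grip 61.7
lift t 37.8 [586.2 -31.5 119.2] gap 46.9 F [-0.2 -0.4 -1.4] grip 61.6
down t 42.2 [470.7 320.   20.7] gap 46.6 F [-2.3 -1.5  5.3] grip 62.4
done t 45.4 [479.6  61.3 229.5] gap 85.5 F [0.2 0.1 0.1] grip 0.0
```

View pics/jar3.png

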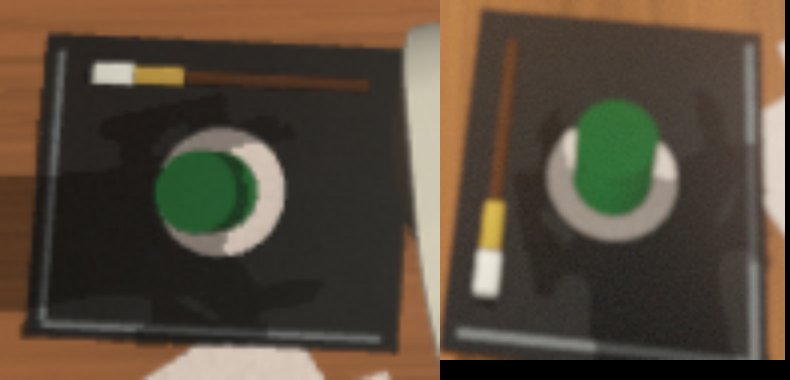

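The jar stands upright on the disc. From the top its base spans about x 178–258 px, inside the disc at 160–285; the side view has white all round it. Now the bottles go back.

Run:
```python
from act import *
for k in("yellow","blue","red"):
    pick(tray[k],TY,GZ+4); place(cart[k],CY,GZ+7)
over((480,-330),CY,300); say("done")
from look import *
a,b=arm.read_camera("top")[0],arm.read_camera("side")[0]
t=cv2.resize(a[145:280,215:355],None,fx=2.8,fy=2.8);s=cv2.resize(b[140:270,215:350],None,fx=2.9,fy=2.9)
im=np.zeros((378,784,3),np.uint8);im[:,:392]=t[:378];im[:377,392:783]=s[:377,:391]
cv2.imwrite("pics/back4.png",im[:,:,::-1]);cv2.imwrite("pics/side4.png",b[:,:,::-1])
```

```text
grip t 48.9 [ 478.7 -260.7  102.4] gap 28.3 F [-0.5  0.7  4.2] grip 58.9
lift t 50.0 [ 478.  -260.2  197.3] gap 28.6 F [-0.6  0.2 -1.3] grip 59.2
down t 54.0 [572.2  35.  105.4] gap 28.6 F [-0.3 -0.5  2.2] grip 59.5
grip t 59.2 [ 487.4 -330.3  102.4] gap 28.8 F [ 0.4 -0.7  2.3] grip 59.4
lift t 60.4 [ 486.5 -329.6  197.2] gap 28.3 F [ 0.2 -0.1 -2.1] grip 59.2
down t 64.2 [515.8 -42.3 105.4] gap 28.7 F [-1.2  0.9  2.2] grip 59.4
grip t 69.5 [ 495.9 -399.7  102.4] gap 28.5 F [ 1.  -0.3  2.5] grip 59.4
lift t 70.6 [ 495.  -399.1  197.1] gap 28.4 F [ 0.   0.4 -1.2] grip 59.1
down t 74.8 [596.7 -93.9 105.3] gap 28.1 F [-2.6  0.1  8.3] grip 60.1
done t 77.8 [ 480.7 -328.2  299.3] gap 85.3 F [-0.   0.2  0.3] grip 0.0
```

View pics/back4.png

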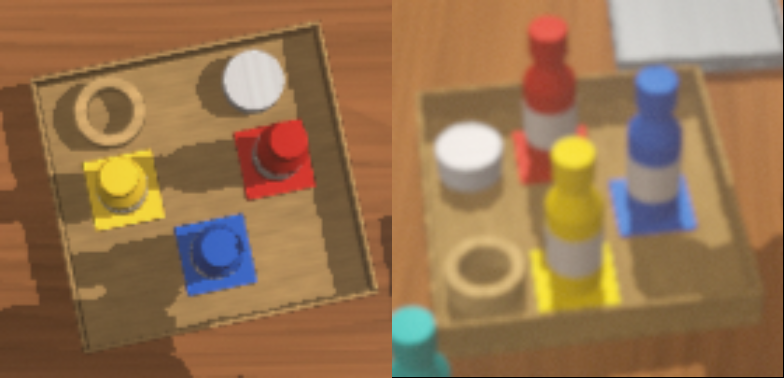

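View pics/side4.png

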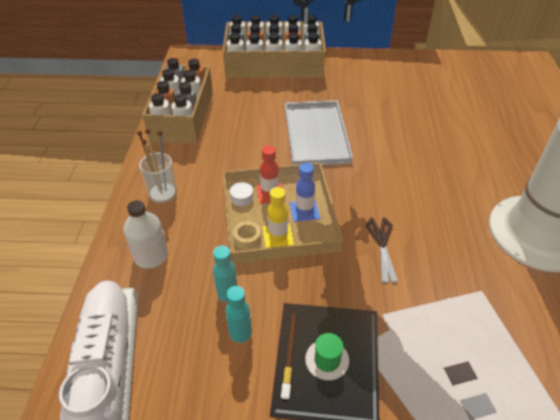

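Each bottle stands upright inside its own tile (yellow near crop (122,190), blue (216,253), red (277,158)). The jar is on the disc at (328,355), and the arm is clear of everything.

```bash
python3 -c "
from bench import arm
print(arm.close_job())"
```

```text
the job is handed in; nothing more can be done
None
```

I handed the job in at about 78 s: the jar is fully on the white disc and the three bottles are back upright on their own tiles, in the order asked; the hand-in reported no verdict.

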